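# Point out the herb cheese and its carton

### The job

Log a pick at the cheese packing bench: press the green button on the console, then point straight down at the middle of the herb-speckled wheel with the fingertips about 3 cm above it and stay there for two seconds. Then point the same way at the middle of the open mouth of the white carton with the blue band, about 3 cm above its rim, and finish still pointing there. Touch and move none of the cheeses, cartons or other loose things, leave the red button alone, and do not bring the fingertips low over the other cheeses or the brown carton.

Things in the scene. Friction and masses are not known exactly. Their poses are not given: they have to be found in the camera images.
- herb_wheel: The herb wheel: a cheese wheel 110 mm across and 60 mm high, dull olive-green and speckled with herbs. Loose. Origin at the centre of its underside, z up; it lies flat on the table.
- herb_wheel_top (a point): Centre of the flat top of the herb wheel, 60 mm above the table; z up.
- yellow_wheel: A plain golden-yellow cheese wheel with faint ribs round its side, 110 mm across and 58 mm high. Loose. Origin at the centre of its underside, z up; it lies flat on the table.
- yellow_wheel_top (a point): Centre of the top of the yellow wheel, 58 mm above the table.
- red_wheel: A dark red waxed cheese wheel, 104 mm across and 54 mm high. Loose. Origin at the centre of its underside, z up; it lies flat on the table.
- red_wheel_top (a point): Centre of the top of the red wheel, 54 mm above the table.
- white_carton: The white carton with a blue band: an empty open-topped square box, 150 x 150 mm and 75 mm high, walls 4 mm, white, with a blue band 20 mm deep round the rim. Loose. Origin at the centre of its underside, z up.
- white_carton_mouth (a point): Centre of the open mouth of the white carton, level with its rim, 75 mm above the table; z up.
- brown_carton: A brown cardboard box of the same size and shape, no band. Loose. Origin at the centre of its underside, z up.
- brown_carton_mouth (a point): Centre of the open mouth of the brown carton, level with its rim, 75 mm above the table.
- console: The logging console: a grey box 80 x 150 x 45 mm fixed to the table beyond the cheeses, a green button on its left half and a red one on its right half as seen from the robot, 84 mm apart. Origin at the centre of its underside, y along its long side towards the green button.
- green_button_top (a point): Centre of the top of the green button, a round cap 32 mm across whose top stands 67 mm above the table (22 mm above the console, 10 mm above its own black collar, 48 mm across), pressed straight down; the point moves with the cap.
- green_button (a joint): How far the green button is down: 0 is up, 0.006 m is fully down; a spring pushes it back, about 5 N takes it fully down. It counts as pressed beyond 0.004.
- red_button (a joint): The red (cancel) button beside it, same kind: 0 up, 0.006 m fully down. To be left alone.
- paper_roll: A white roll of wrapping paper standing on end, 84 mm across and 150 mm high, loose, beyond the work on the robot's right. Origin at the centre of its underside.
- half_wheel: Half a pale cheese wheel, 124 mm along its cut face and 50 mm high, loose, beyond the work on the robot's left. Origin at the middle of the cut face, at the underside.
- knife: A cheese knife lying flat, about 260 mm long and 18 mm high, black handle and steel blade, loose, on the robot's right. Origin near the joint of handle and blade, at the underside; x towards the blade's point.
Things that resemble listed ones, but are neither listed nor needed, are in the scene too. What is shaped like the herb_wheel but turquoise is not meant. Leave any purple look-alike of the console alone.

How it is judged:
By the outcome, as a careful person would: the job done as asked, in the order asked, and still so for the second after the job is handed in, with the robot touching nothing.
It also fails if it takes over 45 s, if anything falls off the work surface, if the arm or the gripper's body presses on something with over 40 N, if the wrist force passes 120 N, or if a joint passes its speed limit or range.

### The arm

A 6-joint arm with a two-finger parallel gripper is mounted at the origin on the work surface. World frame = base frame: x ahead of the robot, y to its left, z up, the work surface at z = 0. Lengths are in mm, angles in degrees, forces in N, time in s.
With the tool pointing down it reaches from about 325 to 875 mm from the base axis. Payload 4.4 kg.
Tool frame: the origin (TCP) lies midway between the tips of the shut fingers; the grasp point (between the pads) lies 19 mm behind it; z points along the fingers, y is the line along which they close (so a half turn about z gives the same grasp; the last joint's range is limited). The gripper opens to 85 mm and grips with 20 to 120 N. Pads are 22 mm wide; open, the fingers measure 114 mm over their backs; the gripper's body (76 mm by 85 mm) begins 54 mm behind the grasp point. The pads swing forward as they close: fully open they stand 13 mm farther back than shut.
Start: joints at [-85.399, 11.837, 88.321, -0, 79.842, -8.623], TCP at [131.522, -559.758, 231.282] pointing down, gripper open.
Joint ranges: [-156.59, 156.59], [-49.26, 127.26], [12.9, 141.05], [-63.56, 243.56], [4.71, 150.69], [-161.64, 161.64]. Speed limits (degrees/s): [159.86, 159.86, 180, 180, 180, 180].

### API

Orientations are given as a 3x3 rotation matrix whose columns are the frame's x, y, z axes.
In Python, from station import ctrl, eoat, inverse_kinematics, imaging gives the robot as it stands. Calls block until the motion is done:
- ctrl.move_ptp(position, orientation): joint-space move of the TCP to a pose.
- ctrl.move_straight(position, attitude=None, v=150, contact_N=None): straight line of the TCP; attitude=None keeps the orientation; v is the mean speed in mm/s. With contact_N (N) it stops when the force on the tool has changed by that much, and returns True; else False.
- ctrl.set_joints(angles): joint-space move.
- eoat.open_jaws() and eoat.gripper_close(newtons=None): open the fingers fully, or close them until they stop; newtons is the grip in N (None keeps the last).
- ctrl.pause(seconds).
- inverse_kinematics(position, orientation): joint angles nearest the present ones, or None.
- ctrl.state(): the state.
- imaging.read_camera(name): name is "scene" or "side" or "wrist"; returns a dict with "color" (384x512x3 uint8, red, green, blue), "range_z" (384x512 float32, mm along the optical axis (not along the pixel's ray), 0 where there is no reading), "fx", "fy", "cx", "cy" (pixels), "k1" (the pictures are not rectified: a ray, as slopes to the right and down, at radius r is drawn at 1 + k1 r^2 times it, then the intrinsics apply), "world_from_camera" (4x4, takes a point from camera to world coordinates); the wrist camera has in their place "hand_eye" (4x4, takes a point from camera to tool coordinates, whose origin is the TCP and whose axes are the flange's). Camera axes: x right, y down, z forward; pixel columns grow to the right and rows downward; lengths in mm; the calibration is good to about 2 mm. A picture is of the moment at which its call begins: read the wrist's pose just before it.
A pose or a line that the arm cannot do raises ctrl.MotionError and nothing moves.
- ctrl.finish_job(): hands the job in; it is judged then, once.
The state is a dict: "time": time; "q": joint angles; "dq": joint speeds; "tau": joint torques, N m; "tcp_pos": TCP position; "eef_rot": TCP orientation; "ft_force": force on the tool from outside, world axes, zero at the start; "ft_torque": the same for the moment, N m; "gripper_width": opening from 0.0 (shut) to 1.0 (fully open); "finger_force": force on a finger pad.
Only numpy, scipy, OpenCV 4.12 (cv2) and the standard library are available. Lean on these libraries where they do the work, as an engineer would, in place of code of your own. Each camera call takes 0.05 s, during which the arm holds its last target. There are 200 camera calls.

## Working session

There is one attempt and no reset: what is moved stays moved. The work goes in short steps, each a Python script; the robot and the scene stay as the last script left them, time stands still between calls to the robot, and variables do not carry over. Pictures are saved under pics/ and viewed, at most 10 in all, crops included, and the job is handed in when it is done.

```bash
mkdir -p pics; cat > h.py <<'E'
import numpy as np, cv2
from station import ctrl, eoat, inverse_kinematics, imaging
def snap(n, f):
    s=ctrl.state(); d=imaging.read_camera(n)
    if n=="wrist":
        T=np.eye(4);T[:3,:3]=s["eef_rot"];T[:3,3]=s["tcp_pos"];d["world_from_camera"]=T@np.array(d["hand_eye"])
    np.save(f"pics/{f}.npy",d,allow_pickle=True)
    cv2.imwrite(f"pics/{f}.png",d["color"][:,:,::-1]); return d
def load(f): return np.load(f"pics/{f}.npy",allow_pickle=True).item()
def ray(d,u,v):
    K=np.array([[d["fx"],0,d["cx"]],[0,d["fy"],d["cy"]],[0,0,1.]])
    p=cv2.undistortPoints(np.array([[[u,v]]],float),K,np.array([d["k1"],0,0,0.]))[0,0]
    T=np.array(d["world_from_camera"]); return T[:3,3],T[:3,:3]@np.array([p[0],p[1],1])
def at_z(d,u,v,z):
    o,r=ray(d,u,v); return o+r*(z-o[2])/r[2]
def dep(d,u,v):
    o,r=ray(d,u,v); w=d["range_z"][int(v)-1:int(v)+2,int(u)-1:int(u)+2]; w=w[w>0]
    return o+r*np.median(w) if w.size else None
def tri(L):
    A=np.zeros((3,3));b=np.zeros(3)
    for o,r in L:
        r=r/np.linalg.norm(r);P=np.eye(3)-np.outer(r,r);A+=P;b+=P@o
    return np.linalg.solve(A,b)
E
python3 - <<'E'
from h import *
for n in("scene","side"):
    d=snap(n,n+"1"); print(n,np.round(d["world_from_camera"],2).tolist(),d["k1"],d["fx"])
s=ctrl.state();print(s["time"],s["eef_rot"])
a=[cv2.imread(f"pics/{n}1.png") for n in("scene","side")]
E
```

```text
scene [[-0.84, 0.27, -0.47, 1166.7], [0.54, 0.46, -0.7, 964.58], [0.02, -0.84, -0.54, 804.82], [0.0, 0.0, 0.0, 1.0]] 0.017813487000142198 447.3582573854044
side [[-0.71, -0.4, 0.58, -65.34], [-0.7, 0.4, -0.59, 606.73], [0.0, -0.82, -0.57, 630.49], [0.0, 0.0, 0.0, 1.0]] -0.09462472857794743 442.1398049259941
0.1 [[ 9.73492499e-01  2.28718875e-01 -1.77816348e-04]
 [ 2.28718744e-01 -9.73490326e-01  2.07884324e-03]
 [ 3.02368193e-04 -2.06440824e-03 -9.99997823e-01]]
```

View pics/scene1.png

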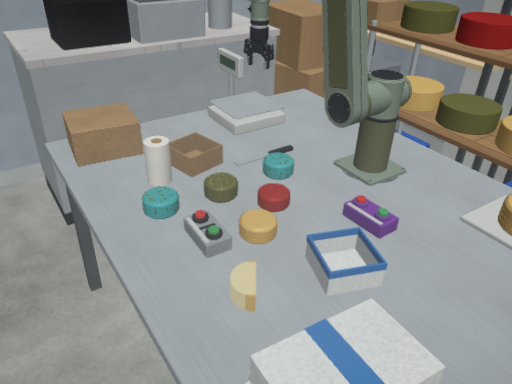

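View pics/side1.png

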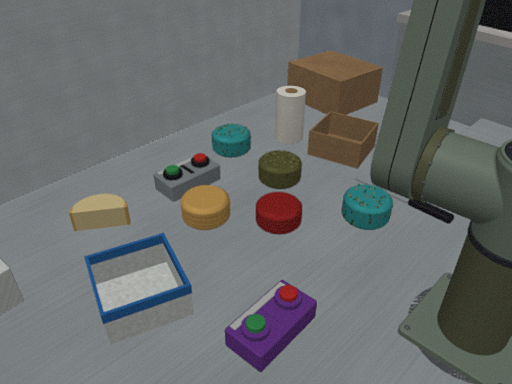

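The scene picture shows the herb wheel at (221,183), green button at (214,232) and white carton around (345,255). In the side picture they are at (280,163), (173,171) and (138,272). I'll enlarge these areas.

```bash
python3 - <<'E'
import cv2,numpy as np
a=cv2.imread("pics/scene1.png");b=cv2.imread("pics/side1.png")
def c(i,u,v,w,h,s): return cv2.resize(i[v:v+h,u:u+w],None,fx=s,fy=s,interpolation=cv2.INTER_CUBIC)
# each tile 400x300
top=np.hstack([c(a,180,170,100,75,4),c(b,150,130,160,120,2.5)[:300,:400]])
bot=np.hstack([c(a,295,220,100,75,4),c(b,75,225,120,90,400/120)[:300,:400]])
cv2.imwrite("pics/crop1.png",np.vstack([top,bot]))
E
```

```text
(no output)
```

View pics/crop1.png

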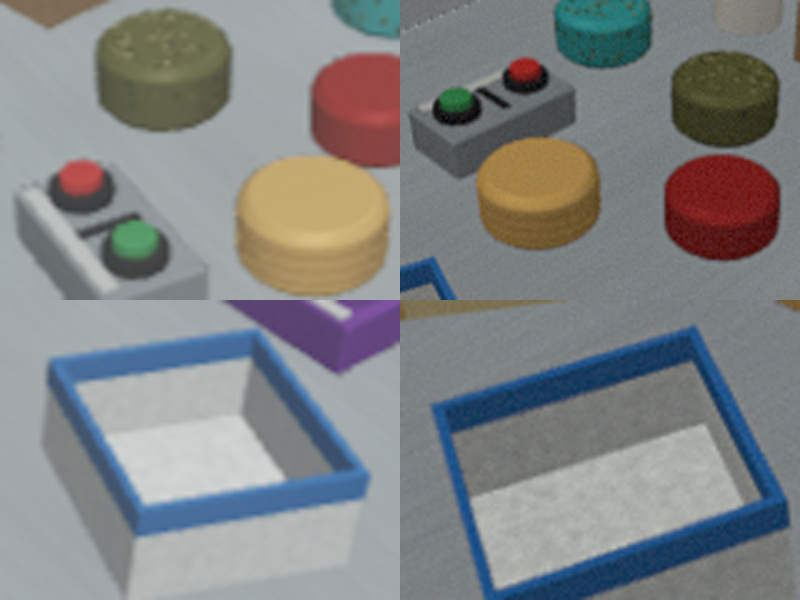

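The crop shows the herb wheel's top centre at scene (221,181.8) and side (280,162). The green cap is at scene (213.8,229) and side (172.8,169.2). All four carton rim corners are visible in both views.

```bash
python3 - <<'E'
from h import *
np.set_printoptions(precision=1,suppress=True)
a=load("scene1");b=load("side1")
P={"herb":((221,181.8),(280,162),60),"green":((213.8,229),(172.8,169.2),67),"red":((180+20.3,170+44),(150+50.4,130+27.2),67)}
for k,(p,q,z) in P.items(): print(k,tri([ray(a,*p),ray(b,*q)]),at_z(a,*p,z),at_z(b,*q,z),dep(a,*p),dep(b,*q))
A=[(307.5,235.5),(358.75,227.5),(387,263.75),(329.25,273.75)]
B=[(84.9,257.1),(162.9,233.4),(191.4,285.9),(102.6,313.5)]
CA=[at_z(a,*p,75) for p in A];CB=[at_z(b,*p,75) for p in B]
print(np.array(CA),np.array(CB),np.mean(CA,0),np.mean(CB,0))
T=[]
for p,c in zip(A,CA):
    j=np.argmin([np.hypot(*(c-e)[:2]) for e in CB]); T.append(tri([ray(a,*p),ray(b,*B[j])]))
print(np.array(T),np.mean(T,0))
for n,p,z in(("yellow",(180+78,170+50),58),("redw",(274,194),54),("turqB",(161,198),60),("turqR",(279,162),60),("brown",(196,148),75),("paper",(156,143),150),("purple",(370,213),50)): print(n,at_z(a,*p,z))
E
```

```text
herb [ 561.5 -119.7   51. ] [ 568.9 -106.2   60. ] [ 552.2 -109.1   60. ] [ 569.3 -105.5   60.5] [ 552.9 -109.9   59.3]
green [710.1 102.6  62.6] [712.8 107.6  67. ] [704.  106.6  67. ] [713.7 109.3  68.5] [702.8 107.3  67.9]
red [707.9  18.5  61.3] [711.6  26.6  67. ] [700.8  23.6  67. ] [711.8  26.9  67.3] [701.2  23.3  66.7]
[[520.  269.5  75. ]
 [378.  314.5  75. ]
 [423.6 457.8  75. ]
 [568.4 410.7  75. ]] [[563.3 409.8  75. ]
 [517.4 267.8  75. ]
 [371.7 314.   75. ]
 [424.2 452.7  75. ]] [472.5 363.1  75. ] [469.1 361.1  75. ]
[[518.6 267.4  73.5]
 [374.5 311.9  71.6]
 [423.  455.   74.9]
 [566.3 408.8  72.4]] [470.6 360.8  73.1]
yellow [580.4 125.   58. ]
redw [459.1  32.5  54. ]
turqB [ 769.7 -116.6   60. ]
turqR [ 331.  -118.5   60. ]
brown [ 542.7 -331.4   75. ]
paper [ 702.1 -295.   150. ]
purple [271.6 257.7  50. ]
```

```bash
python3 - <<'E'
from h import *
R=np.diag([1.,-1,-1])
eoat.gripper_close()
ctrl.move_ptp([470,-110,330],R); d=snap("wrist","w1")
o,r=np.array(d["world_from_camera"])[:3,3],np.array(d["world_from_camera"])[:3,2];print(o,r)
ctrl.move_ptp([650,105,280],R); snap("wrist","w2")
print(ctrl.state()["time"],ctrl.state()["tcp_pos"])
a=[cv2.resize(cv2.imread(f"pics/w{i}.png"),(400,300)) for i in(1,2)]
cv2.imwrite("pics/w12.png",np.hstack(a))
E
```

```text
[ 547.9531873  -110.15048279  471.32211445] [-0.30545391  0.00151975 -0.95220565]
4.125 [650.02138912 103.38600122 280.92638829]
```

View pics/w12.png

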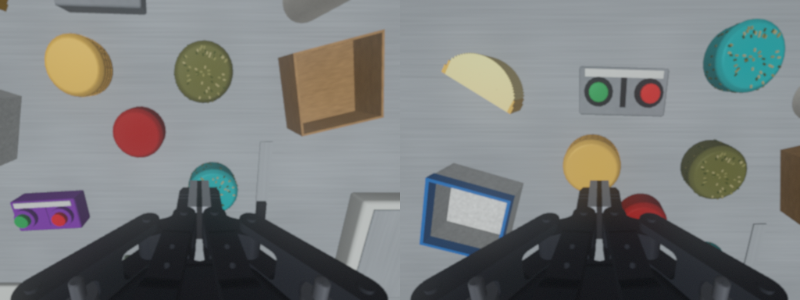

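The two wrist views show the herb wheel at (204,71) and (314,169) in 400-px tiles, and the green cap at (198,92) in the right tile. The carton rim is partly hidden by the gripper. I'll refine positions from the range data of each view.

```bash
cat >> h.py <<'E'
def cloud(d):
    K=np.array([[d["fx"],0,d["cx"]],[0,d["fy"],d["cy"]],[0,0,1.]])
    v,u=np.nonzero(d["range_z"]>0); z=d["range_z"][v,u]
    p=cv2.undistortPoints(np.stack([u,v],1)[:,None].astype(float),K,np.array([d["k1"],0,0,0.]))[:,0]
    T=np.array(d["world_from_camera"])
    return (np.c_[p*z[:,None],z])@T[:3,:3].T+T[:3,3], d["color"][v,u].astype(int)
def blob(d,c,rad,zlo,zhi,green=False):
    P,C=cloud(d); m=(np.hypot(*(P[:,:2]-c).T)<rad)&(P[:,2]>zlo)&(P[:,2]<zhi)
    if green: m&=(C[:,1]>1.4*C[:,0])&(C[:,1]>1.2*C[:,2])&(C[:,1]>60)
    Q=P[m]; q=Q[:,:2].astype(np.float32)
    lo,hi=np.percentile(q,[1,99],axis=0)
    return (lo+hi)/2, hi-lo, np.median(Q[:,2]), len(q), cv2.minAreaRect(q)
E
python3 - <<'E'
from h import *
np.set_printoptions(precision=1,suppress=True)
for f in("w1","w2","scene1","side1"):
    d=load(f)
    for n,a in(("herb",((560,-109),75,50,75)),("green",((708,106),30,58,80,True)),("carton",((471,361),125,66,90))):
        try: print(f,n,*blob(d,*a))
        except Exception as e: print(f,n,"none")
E
```

```text
w1 herb [ 561.7 -117.1] [100.5 100.2] 58.81175070562824 4733 ((561.5067138671875, -117.27325439453125), (107.0447006225586, 107.11707305908203), 89.07903289794922)
w1 green none
w1 carton none
w2 herb [ 563.8 -114.1] [99.3 97.8] 58.50754701173199 3974 ((563.0463256835938, -116.56773376464844), (106.07054901123047, 107.92308044433594), 34.15155792236328)
w2 green [710.2 106.1] [29.1 29. ] 65.95076365145354 499 ((710.70947265625, 106.6758804321289), (30.439443588256836, 30.48581314086914), 89.76590728759766)
w2 carton [479.9 361.9] [167.5 182.4] 74.0211653335902 2288 ((470.05865478515625, 363.818115234375), (153.11508178710938, 154.25772094726562), 71.60348510742188)
scene1 herb [ 568.4 -114.9] [99.1 98.5] 60.9076973853422 518 ((568.0537109375, -116.2011489868164), (103.52191925048828, 104.89775085449219), 11.237125396728516)
scene1 green [712.7 104.6] [32.  30.4] 67.72442487199692 92 ((713.6500244140625, 105.79721069335938), (32.653297424316406, 29.515378952026367), 54.06050109863281)
scene1 carton [473.5 362.8] [186.4 184.4] 74.69119258538728 884 ((471.197021484375, 360.12750244140625), (160.1352996826172, 156.5869903564453), 71.82064056396484)
side1 herb [ 556.6 -112.1] [97.5 95.7] 60.087225601022396 807 ((557.10498046875, -113.04237365722656), (101.31346893310547, 104.2974624633789), 88.3476333618164)
side1 green [708.1 107.1] [31.9 27.6] 66.79442606621478 103 ((708.57177734375, 105.65340423583984), (30.87665557861328, 32.608577728271484), 25.78294563293457)
side1 carton [467.1 364. ] [185.1 181.7] 75.78515600043431 1726 ((469.48345947265625, 362.29876708984375), (153.5241241455078, 156.9758758544922), 71.83293914794922)
```

```bash
python3 - <<'E'
from h import *
np.set_printoptions(precision=1,suppress=True)
R=np.diag([1.,-1,-1])
ctrl.move_ptp([710.5,106,150],R)
ctrl.move_straight([710.5,106,85],R,v=80); ctrl.pause(.3)
c=ctrl.move_straight([710.5,106,59],R,v=25,contact_N=9); ctrl.pause(.2)
s=ctrl.state();print(c,s["tcp_pos"],s["ft_force"],s["time"])
d=snap("side","press")
ctrl.move_straight([710.5,106,200],R); print(ctrl.state()["time"])
E
```

```text
True [710.3 106.   61.1] [-0.8 -0.2  6.4] 7.1417
8.275
```

```bash
python3 - <<'E'
from h import *
np.set_printoptions(precision=1,suppress=True)
R=np.diag([1.,-1,-1])
print(ctrl.state()["ft_force"])
ctrl.move_ptp([562.5,-117,220],R)
ctrl.move_straight([562.5,-117,90],R,v=90); ctrl.pause(.5); print(ctrl.state()["tcp_pos"])
ctrl.pause(2.5); d=snap("side","herb")
s=ctrl.state();print(s["tcp_pos"],s["eef_rot"][:,2],s["time"])
ctrl.move_straight([562.5,-117,220],R)
ctrl.move_ptp([470.5,362,220],R)
ctrl.move_straight([470.5,362,105],R,v=90); ctrl.pause(.7)
d=snap("side","cart");s=ctrl.state();print(s["tcp_pos"],s["eef_rot"][:,2],s["time"])
a=[cv2.resize(cv2.imread(f"pics/{i}.png"),(400,300)) for i in("press","herb","cart")]
snap("scene","carts");a.append(cv2.resize(cv2.imread("pics/carts.png"),(400,300)))
cv2.imwrite("pics/all.png",np.vstack([np.hstack(a[:2]),np.hstack(a[2:])]))
E
```

```text
[ 0.6  0.1 -0.1]
[ 562.5 -117.    90. ]
[ 562.5 -117.    90. ] [ 0.  0. -1.] 13.9583
[470.5 362.  105. ] [-0. -0. -1.] 18.925
```

View pics/all.png

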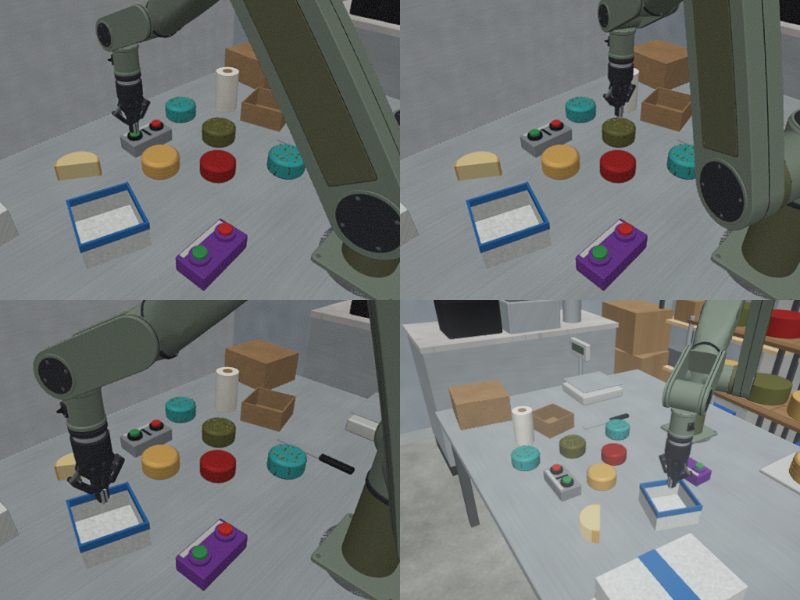

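The tiles show the fingers on the green cap at (135,130), above the herb wheel at (618,118), and above the carton mouth at (103,498). Nothing has moved.

```bash
python3 -c "
from station import ctrl
print(ctrl.finish_job())"
```

```text
the job is handed in; nothing more can be done
None
```

The job is handed in at about 19 s on the robot's clock: green button pressed (about 6 N on the tool, 5–6 mm down), then two seconds held 3 cm above the herb wheel, finishing 3 cm above the white carton's mouth, with nothing seen to move; no verdict came back.

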